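Release a tow coupler from its ball and hold it up

TASK

Take the lock key out of the tow coupler and lay it flat in the free half of the tray, parallel to the spare key and with its head pointing the same way. Then pinch the coupler's two ears together so that the latch slides sideways against its spring, lift the coupler off the ball, and finish while still holding it level, clear of the mount, about 10 cm above where it sat. Leave the spare key and the other things on the bench where they are.

Things in the scene. Friction and masses are not known exactly. Their poses are not given: they have to be found in the camera images.
- mount: Fixed ball mount: dark steel base plate 190 x 90 x 8 mm, a 24 mm ball on a thin neck (centre 42 mm high, 38 mm to +x of the origin) and a block with two cheeks (at x = -70 mm) on which the tongue rests. Origin on the bench below the ears of the seated coupler; +x runs along the tongue towards the ball, z up. Mount and tray may swap sides.
- coupler_grip (a point): Where to pinch the coupler: between its two ears (each 26 mm long in x, 7 mm thick in y), at the middle of the SQUEEZED pair: 10 mm inside the outer face of the fixed ear (+y), 25 mm from that of the latch's ear (-y). The fixed ear does not give way, so centre the fingers here, open 60 mm or more, close along y with 20 to 40 N. 86 mm above the bench when seated; x towards the ball.
- coupler: Loose coupler, 0.5 kg, 160 mm long, balanced near the ears: grey socket over the ball at +x, steel tongue stub (30 mm wide) to -x. Its flat top is 62 mm above the bench, the ears on it reach to 98 mm: keep fingertips over 64 mm. 2 mm side play on the ball. Lift straight up. Origin at its underside, 30 mm above the bench when seated, below the middle of the ears at rest; x towards the ball.
- latch (a joint): Slide of the latch to the coupler's +y, in m. 0 at rest: a fork grips under the ball, the coupler cannot be lifted. 0.015: fully squeezed (stop); the ball is free above about 0.012. The spring pushes back with 3 N at rest, 7.5 N at the stop, and shuts the latch when let go. With the lock key between the ears it moves only 2 mm.
- latch_ear (a point): Middle of the outer face of the latch's ear as at rest (the bare steel ear, at -y; the other, painted ear is fixed), 25 mm to -y of coupler_grip, same height. The pair is 35 mm wide over the outsides at rest (21 mm gap), 20 mm fully squeezed.
- key_center (a point): Centre (half-way up) of the loose lock key: steel bar 118 mm long (x), 19 wide (y), 16 high, 90 g, with a cross head at its -x end. At the start it lies between the ears along the tongue, head away from the ball, underside 62 mm above the bench; 12 mm of air under its middle. Grip here across its width, with the fingertips 3 mm above its underside; lift straight up 40 mm to clear the ears.
- key_head (a point): Centre of the lock key's cross head (34 mm wide, 10 mm long, 20 mm high, underside flush with the bar), 53 mm to -x of key_center.
- key: The lock key as a whole; origin at its underside, 8 mm below key_center, same axes.
- tray: Fixed open grey tray, 160 (x) x 170 (y) mm, walls 3 mm thick and 12 mm high, floor 3 mm thick. Origin at the centre of its underside, z up. The spare key lies in its -y half, the +y half is free.
- tray_free (a point): Middle of the free half of the tray, on its floor (3 mm above the bench), 34 mm to +y of the tray's centre. The key goes here: its centre 8 mm above this point, its x along the tray's x, so that its head is towards the tray's -x.
- spare_center (a point): Centre of the spare key, a twin of the lock key, lying in the tray's -y half, about 76 mm from tray_free, with its head towards the tray's -x. Not to be moved.
- bearing: Bystander: grey flanged bearing, 72 x 92 x 38 mm, origin at its underside.
- tape: Bystander: roll of thread tape, 57 mm across, 14 mm high.
- sleeve: Bystander: grey bored sleeve, 106 mm long, 35 mm thick, lying at the left.
- nut: Bystander: steel hexagon nut, 47 mm across, at the right.
Mind the look-alikes: they are no part of the job. What is shaped like the key but blue is not meant.

How it is judged:
On the way, in this order (a step that is already met when the one before it is completed fails the run):
1. the lock key lies flat in the tray's free half, parallel to the spare, head the same way, let go (x of key_center in the frame of tray between -0.03 and 0.03 m and y of key_center in the frame of tray between -0.01 and 0.075 m and z of key_center in the frame of tray below 0.017 m and angle between key_center's own z axis and vertical below 0.12 rad and angle between the x axis of key_center and the x axis of spare_center, either way round below 0.2 rad and x of key_head in the frame of tray below -0.02 m and contact force between the fingers and key below 0.1 N), for 0.2 s.
2. the latch is pulled at least 11 mm while the coupler still sits on the ball (value of joint latch above 0.011 m and height (world z) of coupler_grip below 0.092 m), for 0.1 s.
At the end, for the whole second after the job is handed in: Key flat in the free half of the tray, centre within 30 mm of the middle lengthwise, within 0.2 rad of the spare, head the same way, let go. Fingers hold the coupler still, latch pulled over 11 mm, 60 to 160 mm above its seat, tilt under 0.3 rad, touching no mount (all of step 1 and value of joint latch above 0.011 m and height (world z) of coupler_grip between 0.146 and 0.246 m and angle between coupler_grip's own z axis and vertical below 0.3 rad and contact force between the fingers and coupler above 2 N and contact force between coupler and mount below 0.1 N and linear speed of coupler below 0.03 m/s); the arm keeps its last pose, push and grip.
It fails at once if the spare key is moved by more than 20 mm (distance of spare_center from where it was at the start of the episode above 0.02 m).
It fails at once if a bystander is moved by more than 30 mm (distance of any of bearing, tape, sleeve, nut from where it was at the start of the episode above 0.03 m).
It also fails if it takes over 54 s, if anything falls off the work surface, if the arm or the gripper's body presses on something with over 40 N, if the wrist force passes 120 N, or if a joint passes its speed limit or range.

ROBOT

A 7-joint arm with a two-finger parallel gripper is mounted at the origin on a cart in front of the work surface, level with it; the furniture and walls round the work are solid. World frame = base frame: x ahead of the robot, y to its left, z up, the work surface at z = 0. Lengths are in m, angles in rad, forces in N, time in s.
With the tool pointing down it reaches from about 0.4 to 0.85 m from the base axis. Payload 4.5 kg.
Tool frame: the origin (TCP) lies midway between the tips of the shut fingers; the grasp point (between the pads) lies 19 mm behind it; x points along the fingers, y is the direction in which the jaws open and shut, and the axes are right-handed (so a half turn about x gives the same grasp; the last joint's range is limited). The gripper opens to 88 mm and grips with 3 to 60 N. Pads are 18 mm wide; open, the fingers measure 123 mm over their backs; the gripper's body (75 mm by 187 mm) begins 45 mm behind the grasp point.
Start: joints at [-1.137, 0.689, -0.195, 1.565, 0.157, 0.902, -0.215], TCP at [0.243, 0.576, 0.204] pointing down, gripper open.
Joint ranges: [-3.01, 3.01], [-0.46, 2.08], [-1.47, 1.51], [0.13, 2.56], [-1, 4.14], [0.04, 2.09], [-2.66, 2.66]. Speed limits (rad/s): [2.57, 2.57, 3.14, 3.14, 3.14, 3.14, 3.14].

INTERFACE

Orientations are given as a unit quaternion [x, y, z, w].
In Python, from plant import r gives the robot as it stands.
- The arm moves only by the tool arm_command, never from a script. Its argument "plan" is a list of rows, each a list of 5 numbers: the finger opening in m, from 0 to 0.0881, then the shift along the tool's x, y, z in m, then the turn about the tool's x in rad. In form: [[grip, dx, dy, dz, roll], ...]. A call has 1 to 12 rows; each row shifts and turns the commanded pose from where the row before left it, along the tool's axes as they then stand; what a row does not reach is not made up. A row lasts 1/8 s, in which the tool goes at most 62.5 mm and 10.7 degrees, less where a joint would pass 70% of its speed; a pose out of reach is approached as far as the arm can. A call is refused whole if a number of a shift passes 0.0625 or a number of a turn 0.188, either way. A call with a gripper value outside its range is refused whole. The fingers move at their own pace and stop on an object; "force" is the grip in N (left out, the last holds). Time passes only in rows, so rows that do not move let the fingers close. It gives the time, the measured TCP pose, the force and the opening at its end, in the units of the state.
- r.get_state(): the state, without advancing time (a new reading comes with each control period).
- r.snapshot(name): name is "side" or "top" or "wrist"; returns (picture, depth): 420x560x3 uint8, red, green, blue; 420x560 float32, m along the optical axis (not along the pixel's ray), 0 where there is no reading.
- r.calibration(name): a dict with "fx", "fy", "cx", "cy" (pixels), "eye" and "orientation" of the camera in the world; the wrist camera has in their place "mount" (4x4, takes a point from camera to tool coordinates, whose origin is the TCP and whose axes are the tool frame's). Camera axes: x right, y down, z forward; pixel columns grow to the right and rows downward; lengths in m; the calibration is good to about 2 mm. A picture is of the moment at which its call begins: read the wrist's pose just before it. calibration takes no time and is no camera call.
- r.finish_job(): hands the job in, once; it reports no verdict.
The state is a dict: "clock": time; "q": joint angles; "qd": joint speeds; "joint_torque": joint torques, N m; "tool_pos": TCP position; "eef_rot": TCP orientation; "contact_force": force on the tool from outside, world axes, zero at the start; "moment": the same for the moment, N m; "opening": opening from 0.0 (shut) to 1.0 (fully open).
Only numpy, scipy, OpenCV 4.12 (cv2) and the standard library are available. Lean on these libraries where they do the work, as an engineer would, in place of code of your own. Each camera call takes 0.05 s, during which the arm holds its last target.

## Working session

There is one attempt and no reset: what is moved stays moved. The work goes in short steps, Python scripts to look and compute and a tool call to move; the robot and the scene stay as the last step left them, time stands still between calls to the robot, and variables do not carry over. Pictures are saved under pics/ and viewed, and the job is handed in when it is done.

Besides the shell and the picture viewer there is one more tool, called after "Call:" in YAML: its name, and indented under it one key for each argument. arm_command: Moves the arm, as the interface text tells. Its arguments: {"type":"object","properties":{"plan":{"type":"array","items":{"type":"array","items":{"type":"number"}}},"force":{"type":"number"}},"required":["plan"]}

```bash
mkdir -p pics; ls; python3 - <<'E'
from plant import r
import cv2,numpy as np
print(r.get_state())
for n in ("side","top","wrist"):
    p,d=r.snapshot(n); np.savez(f"{n}0.npz",p=p,d=d)
    cv2.imwrite(f"pics/{n}0.png",p[:,:,::-1]); print(n,r.calibration(n))
E
```

```text
pics
{'clock': 0.0, 'q': array([-1.13720713,  0.68998802, -0.19452419,  1.56632701,  0.15732513,
        0.90251134, -0.21509268]), 'qd': array([ 1.51672967e-03,  1.97994692e-05,  1.42290771e-03, -3.31701778e-03,
        2.74949433e-04, -7.95214698e-04, -1.23257728e-03]), 'joint_torque': array([ 7.20113912e-04, -5.27564800e+01, -1.26696814e+00, -1.53435785e+01,
       -5.27037133e-02,  6.48902016e-03,  1.68454603e-04]), 'tool_pos': array([0.24304713, 0.57505418, 0.20281238]), 'eef_rot': array([ 0.13972278,  0.69311179, -0.14101349,  0.69295656]), 'contact_force': array([ 0.36297759, -0.29388799, -0.18667868]), 'moment': array([ 0.01550947, -0.00391578, -0.01648542]), 'opening': 0.9966967877421227}
side {'fx': 382.29646918407235, 'fy': 382.29646918407235, 'cx': 271.04536001505534, 'cy': 205.35522939885763, 'eye': array([ 0.33281418, -0.89205674,  0.47697418]), 'orientation': array([ 0.83338818, -0.0771839 ,  0.04398861, -0.54550141])}
top {'fx': 396.5678364356116, 'fy': 396.5678364356116, 'cx': 278.2437574105917, 'cy': 211.1751936578723, 'eye': array([0.25158824, 0.03422191, 1.24236315]), 'orientation': array([-0.70135214,  0.70626865, -0.0718728 ,  0.06421891])}
wrist {'fx': 328.1203927056933, 'fy': 328.1203927056933, 'cx': 286.61816721704366, 'cy': 210.5898812099355, 'mount': array([[-9.85238769e-04, -3.08875894e-01,  9.51101841e-01,
        -1.82707436e-01],
       [ 9.99999162e-01,  4.94264709e-04,  1.19640647e-03,
        -3.25048799e-04],
       [-8.39637192e-04,  9.51102223e-01,  3.08875148e-01,
        -7.97289285e-02],
       [ 0.00000000e+00,  0.00000000e+00,  0.00000000e+00,
         1.00000000e+00]])}
```

View pics/top0.png

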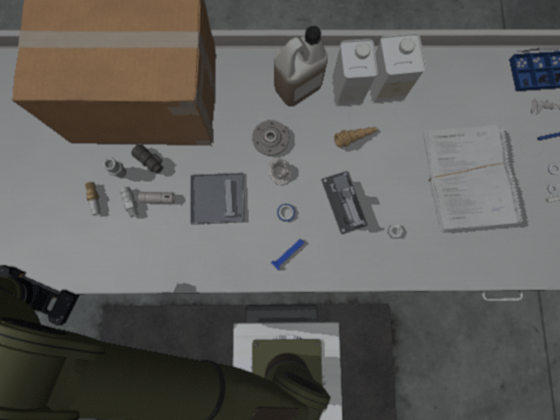

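View pics/side0.png

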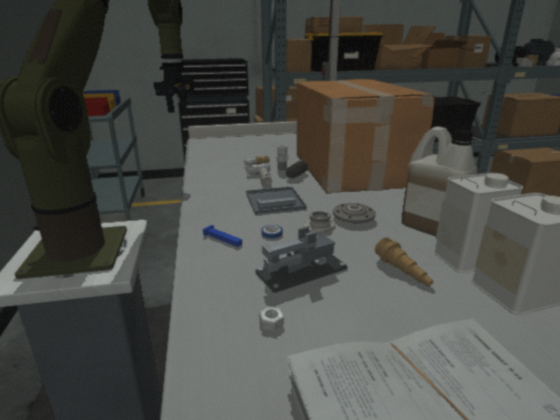

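View pics/wrist0.png

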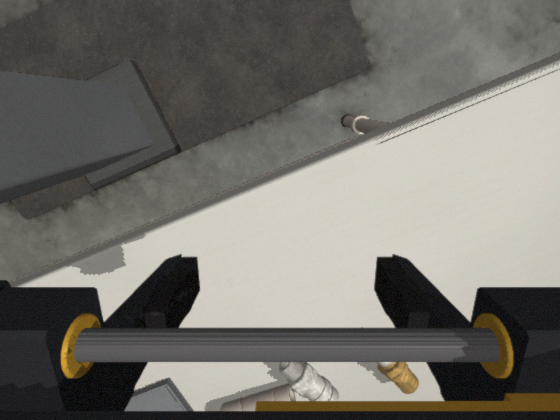

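The top view shows the mount with the coupler at about (347,201), the tray at (218,198) with a spare key at (230,197), and a blue key-like decoy at (289,253). Image up is +x and left is +y. Next I'll crop close.

```bash
python3 - <<'E'
import cv2,numpy as np
p=np.load("top0.npz")['p'][:,:,::-1]
a=cv2.resize(p[160:245,310:390],None,fx=5,fy=5,interpolation=cv2.INTER_CUBIC)
b=cv2.resize(p[160:245,180:260],None,fx=5,fy=5,interpolation=cv2.INTER_CUBIC)
cv2.imwrite("pics/crop1.png",np.hstack([a[:425],b[:425]])[:, :800])
s=np.load("side0.npz")['p'][:,:,::-1]
cv2.imwrite("pics/crop2.png",cv2.resize(s[180:300,230:360],None,fx=5,fy=5,interpolation=cv2.INTER_CUBIC)[:600])
E
```

```text
(no output)
```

View pics/crop1.png

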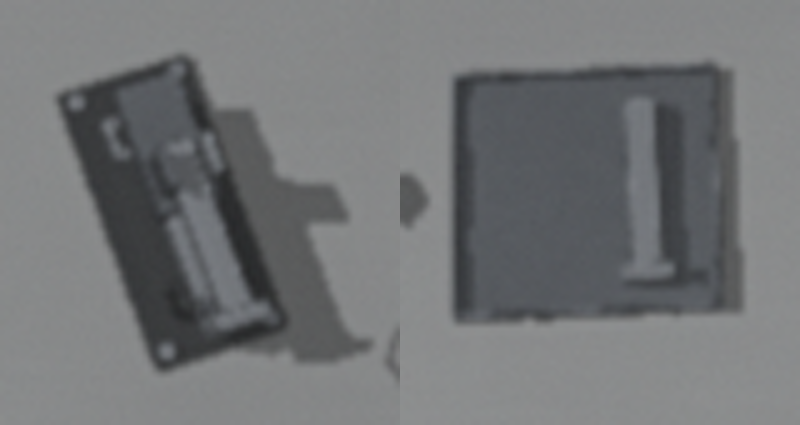

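View pics/crop2.png

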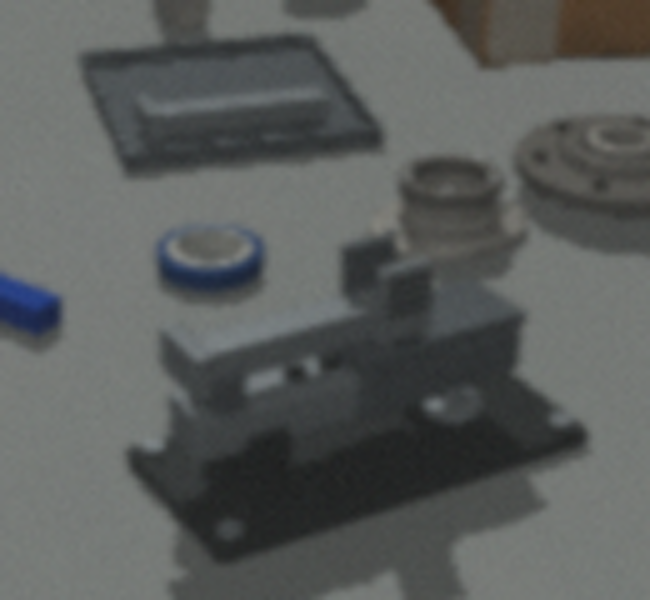

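The right-hand crop shows the tray: spare key on its -y side with the head toward the robot, +y half free. The left crop shows the coupler with the steel key between its ears, head at the lower right (near the robot) and ball at the upper left.

Candidates for the key, by top-image pixel:
- Steel bar in the coupler, (352,205): this is the lock key.
- Spare key in the tray, (230,197): no.
- Blue bar, (289,253): decoy, no.
- Steel T-handled parts, (150,198): no.

Next, measure.

```bash
cat > h.py <<'E'
import numpy as np,cv2
from scipy.spatial.transform import Rotation as R
from plant import r
def cam(n,st=None):
    c=r.calibration(n)
    if n=="wrist":
        T=np.eye(4);T[:3,:3]=R.from_quat(st['eef_rot']).as_matrix();T[:3,3]=st['tool_pos'];T=T@c['mount']
        return c,T[:3,:3],T[:3,3]
    return c,R.from_quat(c['orientation']).as_matrix(),np.array(c['eye'])
def rays(n,uv,st=None):
    c,M,e=cam(n,st);uv=np.atleast_2d(uv).astype(float)
    return np.c_[(uv[:,0]-c['cx'])/c['fx'],(uv[:,1]-c['cy'])/c['fy'],np.ones(len(uv))]@M.T,e
def onz(n,uv,z,st=None):
    d,e=rays(n,uv,st);return e+d*((z-e[2])/d[:,2])[:,None]
def cloud(n,depth,st=None):
    v,u=np.mgrid[:depth.shape[0],:depth.shape[1]]
    d,e=rays(n,np.c_[u.ravel(),v.ravel()],st)
    return (e+d*depth.ravel()[:,None]).reshape(*depth.shape,3)
def proj(n,P,st=None):
    c,M,e=cam(n,st);q=(np.atleast_2d(P)-e)@M
    return np.c_[q[:,0]/q[:,2]*c['fx']+c['cx'],q[:,1]/q[:,2]*c['fy']+c['cy']]
E
python3 - <<'E'
from h import *
z=np.load("top0.npz");p,d=z['p'],z['d'];C=cloud("top",d)
print("bench z",np.median(C[240:260,330:420,2]))
g=cv2.cvtColor(p,cv2.COLOR_RGB2GRAY)
for name,(v0,v1,u0,u1),h in (("mount",(160,245,315,380),.008),("tray",(165,232,183,253),.012)):
    m=np.zeros_like(g); H=C[v0:v1,u0:u1,2]
    m[v0:v1,u0:u1]=((H>0.004)&(d[v0:v1,u0:u1]>0))*255
    print(name,m.sum()//255)
    if name=="tray":
        c=max(cv2.findContours(m,0,2)[0],key=cv2.contourArea)
        W=onz("top",c[:,0],.012)[:,:2]
        print(cv2.minAreaRect((W*1000).astype(np.float32)))
    for lo,hi,lab in ((.004,.014,"plate"),(.055,.07,"ctop"),(.07,.082,"key"),(.086,.105,"ears"),(.015,.03,"spare")):
        s=(H>lo)&(H<hi); P=C[v0:v1,u0:u1][s]
        if len(P)>4: print(lab,len(P),P.mean(0).round(4),[x if not isinstance(x,tuple) else tuple(np.round(x,1)) for x in cv2.minAreaRect((P[:,:2]*1000).astype(np.float32))])
E
```

```text
bench z 0.0009711801901971517
mount 2113
plate 1314 [ 0.5217 -0.1913  0.0077] [(np.float64(524.6), np.float64(-202.7)), (np.float64(209.4), np.float64(279.0)), 88.4934310913086]
ctop 250 [ 0.55   -0.1774  0.0631] [(np.float64(515.5), np.float64(-191.8)), (np.float64(160.1), np.float64(40.8)), 17.83617401123047]
key 239 [ 0.4927 -0.1985  0.0782] [(np.float64(491.3), np.float64(-198.0)), (np.float64(118.1), np.float64(31.0)), 18.031017303466797]
ears 61 [ 0.5254 -0.1888  0.0961] [(np.float64(491.7), np.float64(-201.5)), (np.float64(116.5), np.float64(35.1)), 20.131942749023438]
spare 21 [ 0.5002 -0.1773  0.0199] [(np.float64(521.8), np.float64(-187.7)), (np.float64(174.3), np.float64(81.9)), 17.64615821838379]
tray 1775
((536.3198852539062, 215.85301208496094), (174.1670379638672, 175.71066284179688), 1.209923267364502)
plate 1472 [0.5377 0.2177 0.0065] [(np.float64(538.8), np.float64(215.2)), (np.float64(217.3), np.float64(223.7)), 0.2645460367202759]
spare 273 [0.5303 0.1801 0.0197] [(np.float64(535.5), np.float64(214.2)), (np.float64(158.3), np.float64(169.3)), 1.9159247875213623]
```

```bash
cat >> h.py <<'E'
def to(P,ang=None):
    """remaining shift along tool axes; ang = wanted world angle of tool y (mod pi), deg"""
    st=r.get_state();M=R.from_quat(st['eef_rot']).as_matrix()
    a=np.degrees(np.arctan2(M[1,1],M[0,1]))
    print("t",round(st['clock'],2),"tcp",st['tool_pos'].round(4),"yang",round(a,2),"q7",st['q'][6].round(3),"open",round(st['opening']*88.1,1),"F",st['contact_force'].round(1))
    print("toolshift",((np.array(P)-st['tool_pos'])@M).round(4))
    if ang is not None:
        da=(ang-a+90)%180-90; print("turn world z deg",round(da,2),"-> roll",round(np.radians(da)*np.sign(M[2,0]),4))
    return st,M
E
python3 - <<'E'
from h import *
st,M=to([.4913,-.198,.204],108)
print(M.round(3))
E
```

```text
t 0.15 tcp [0.2431 0.5752 0.203 ] yang 67.09 q7 -0.215 open 88.3 F [0.5 0.3 0.1]
toolshift [-1.000e-04 -6.156e-01  5.296e-01]
turn world z deg 40.91 -> roll -0.714
[[-0.     0.389  0.921]
 [-0.001  0.921 -0.389]
 [-1.    -0.001  0.   ]]
```

Call:
arm_command:
  plan:
    - [0.088,-0.02,0,0.05,0]
    - [0.088,-0.02,0,0.058,0]
    - [0.088,-0.02,-0.02,0.055,0]
    - [0.088,0,-0.05,0.03,0]
    - [0.088,0,-0.05,0.03,0]
    - [0.088,0,-0.05,0.03,0]
    - [0.088,0,-0.05,0.03,0]
    - [0.088,0,-0.05,0.03,0]
    - [0.088,0,-0.05,0.03,0]
    - [0.088,0,-0.05,0.03,0]
    - [0.088,0,-0.05,0.03,0]
    - [0.088,0,-0.05,0.03,0]

```text
clock: 1.65
tool_pos: [0.4592, -0.0276, 0.2636]
eef_rot: [0.14, 0.693, -0.14, 0.693]
contact_force: [0.5, -0.0, -1.0]
opening: 0.998
```

```bash
python3 - <<'E'
from h import *
st,M=to([.4913,-.198,.264],108)
E
```

```text
t 1.65 tcp [ 0.4592 -0.0276  0.2636] yang 67.1 q7 0.999 open 87.9 F [ 0.5 -0.  -1. ]
toolshift [-0.0004 -0.1445  0.0959]
turn world z deg 40.9 -> roll -0.7138
```

Call:
arm_command:
  plan:
    - [0.088,0,-0.048,0.032,0]
    - [0.088,0,-0.048,0.032,0]
    - [0.088,0,-0.048,0.032,0]
    - [0.088,0,0,0,-0.178]
    - [0.088,0,0,0,-0.178]
    - [0.088,0,0,0,-0.178]
    - [0.088,0,0,0,-0.178]
    - [0.088,0,0,0,0]

```text
clock: 2.65
tool_pos: [0.4913, -0.1958, 0.2633]
eef_rot: [-0.109, 0.699, 0.109, 0.699]
contact_force: [0.4, -0.7, -0.2]
opening: 0.998
```

```bash
python3 - <<'E'
from h import *
st,M=to([.4913,-.198,.264],108)
p,d=r.snapshot("wrist"); np.savez("w1.npz",p=p,d=d,**{k:st[k] for k in('tool_pos','eef_rot')})
for P in ([.4913,-.198,.078],): 
    u=proj("wrist",P,st)[0]; print(u); cv2.circle(p,(int(u[0]),int(u[1])),4,(255,0,0),1)
cv2.imwrite("pics/w1.png",p[:,:,::-1])
E
```

```text
t 2.65 tcp [ 0.4913 -0.1958  0.2633] yang 107.77 q7 1.924 open 87.9 F [ 0.4 -0.7 -0.2]
toolshift [-0.0007 -0.0021 -0.0007]
turn world z deg 0.23 -> roll -0.0041
[284.95342005 177.03189974]
```

View pics/w1.png

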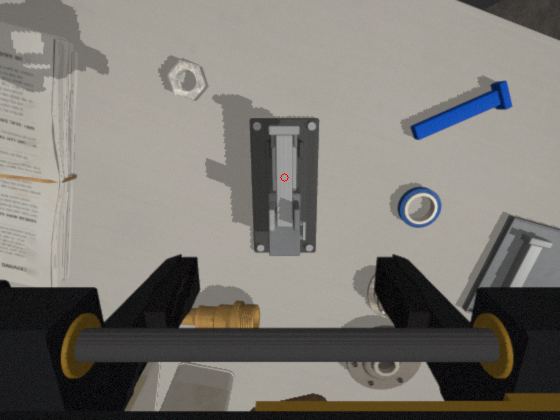

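The wrist view shows the steel key centred at (285,177) with its head at (284,130) and the bolted plate around it. The predicted mark falls on the bar. Next I'll refine using wrist depth.

```bash
python3 - <<'E'
from h import *
z=np.load("w1.npz");d=z['d'];st={k:z[k] for k in('tool_pos','eef_rot')};p=z['p']
C=cloud("wrist",d,st)
cv2.imwrite("pics/w1c.png",cv2.resize(p[105:265,235:335],None,fx=3.7,fy=3.7,interpolation=cv2.INTER_CUBIC)[:,:,::-1])
S=C[110:260,245:325];H=S[...,2]
print("bench",np.median(C[110:160,330:400,2]))
a=np.radians(18);ex=np.array([np.cos(a),np.sin(a),0]);ey=np.array([-np.sin(a),np.cos(a),0]);o=np.array([.4913,-.198,0])
for lab,lo,hi in(("plate",.005,.012),("ctop",.056,.067),("key",.074,.081),("head",.081,.0855),("ears",.092,.101)):
    P=S[(H>lo)&(H<hi)]; X=(P-o)@ex*1000;Y=(P-o)@ey*1000
    print(lab,len(P),"x pct",np.percentile(X,[1,50,99]).round(1),"y",np.percentile(Y,[1,10,50,90,99]).round(1),"z",np.median(P[:,2]).round(4))
P=S[(H>.074)&(H<.081)];print(cv2.minAreaRect((P[:,:2]*1000).astype(np.float32)))
# head vs bar center by bins of x
P=S[(H>.074)&(H<.0855)];X=(P-o)@ex*1000;Y=(P-o)@ey*1000
for b in range(-65,65,10):
    s=(X>b)&(X<b+10)
    if s.sum()>5: print(b,s.sum(),np.percentile(Y[s],[3,97]).round(1))
P=S[(H>.09)];X=(P-o)@ex*1000;Y=(P-o)@ey*1000
print("ears y hist",np.histogram(Y,bins=np.arange(-30,31,4)), np.percentile(X,[2,98]))
E
```

```text
bench 0.00165269410655991
plate 4565 x pct [-62.1  13.5 123.5] y [-45.8 -41.4  -3.8  38.5  42.9] z 0.0096
ctop 1113 x pct [-41.1  80.3 105. ] y [-20.9 -17.2  -0.4  15.6  18.3] z 0.0635
key 1516 x pct [-57.7   3.   58.5] y [-12.1  -9.5  -1.4   5.7   8. ] z 0.0795
head 347 x pct [-57.8 -51.7  42.9] y [-18.  -14.8  -1.8  12.1  15.4] z 0.0833
ears 293 x pct [31.2 43.1 56.4] y [-19.5 -17.9   9.   14.5  15.7] z 0.0993
((492.7787780761719, -199.26156616210938), (117.50703430175781, 33.98908233642578), 17.834922790527344)
-65 91 [-16.8  13.6]
-55 255 [-17.   14.3]
-45 174 [-10.8   8. ]
-35 155 [-10.2   8. ]
-25 152 [-9.9  8. ]
-15 137 [-10.    6.9]
-5 137 [-10.2   6.9]
5 142 [-10.3   6.9]
15 129 [-10.4   6.9]
25 160 [-16.7  13.1]
35 136 [-12.    6.9]
45 135 [-12.    6.9]
55 60 [-10.    6.9]
ears y hist (array([ 0,  0, 30, 85, 46,  0,  0, 51,  0, 25, 90, 44,  0,  0,  0]), array([-30, -26, -22, -18, -14, -10,  -6,  -2,   2,   6,  10,  14,  18,
        22,  26,  30])) [-79.30459689  55.82743828]
```

View pics/w1c.png

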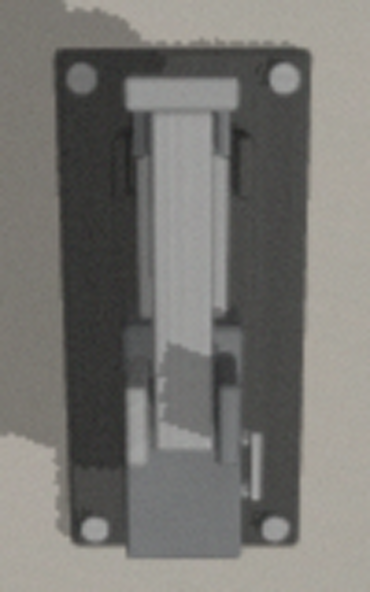

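Key centre is about (0.492, -0.199) at 17.8°. The sizes agree: 117.5 x 34 mm, top at 78 mm, ear centre 44 mm ahead of it, and bright bare latch ear at -y. Descending.

Call:
arm_command:
  plan:
    - [0.088,0.05,-0.0033,0,0]
    - [0.088,0.05,0,0,0]
    - [0.088,0.04,0,0,0]
    - [0.088,0.02,0,0,0]
    - [0.088,0,0,0,0]
    - [0.088,0,0,0,0]

```text
clock: 3.45
tool_pos: [0.4933, -0.199, 0.1044]
eef_rot: [-0.11, 0.698, 0.109, 0.699]
contact_force: [0.3, 0.1, 0.8]
opening: 0.996
```

```bash
python3 - <<'E'
from h import *
st,M=to([.492,-.199,.065],107.83)
E
```

```text
t 3.45 tcp [ 0.4933 -0.199   0.1044] yang 107.82 q7 1.798 open 87.8 F [0.3 0.1 0.8]
toolshift [ 0.0394  0.0004 -0.0013]
turn world z deg 0.01 -> roll -0.0001
```

Call:
arm_command:
  plan:
    - [0.088,0.02,0.0004,-0.0013,0]
    - [0.088,0.015,0,0,0]
    - [0.088,0.0045,0,0,0]
    - [0.088,0,0,0,0]
    - [0.02,0,0,0,0]
    - [0.015,0,0,0,0]
    - [0.01,0,0,0,0]
    - [0.01,0,0,0,0]
    - [0.01,0,0,0,0]
    - [0.01,0,0,0,0]
  force: 25

```text
clock: 4.7
tool_pos: [0.4912, -0.1989, 0.0641]
eef_rot: [-0.11, 0.699, 0.11, 0.699]
contact_force: [0.5, -0.2, 0.8]
opening: 0.343
```

```bash
python3 - <<'E'
from h import *
st,M=to([.492,-.199,.065],107.83)
E
```

```text
t 4.7 tcp [ 0.4912 -0.1989  0.0641] yang 107.89 q7 1.767 open 30.2 F [ 0.5 -0.2  0.8]
toolshift [-0.0009 -0.0004  0.0007]
turn world z deg -0.06 -> roll 0.0011
```

Call:
arm_command:
  plan:
    - [0.01,0,0,0,0]
    - [0.01,0,0,0,0]
    - [0.01,0,0,0,0]
    - [0.01,0,0,0,0]

```text
clock: 5.2
tool_pos: [0.4912, -0.1989, 0.0641]
eef_rot: [-0.11, 0.699, 0.11, 0.699]
contact_force: [-0.7, 0.5, 0.2]
opening: 0.11
```

```bash
python3 - <<'E'
from h import *
st=r.get_state();print(st['opening'],st['contact_force'])
p,d=r.snapshot("wrist"); np.savez("w2.npz",p=p,d=d,**{k:st[k] for k in('tool_pos','eef_rot')})
cv2.imwrite("pics/w2.png",p[:,:,::-1])
p,d=r.snapshot("side")
cv2.imwrite("pics/s2.png",cv2.resize(p[160:310,210:370],None,fx=4,fy=4,interpolation=cv2.INTER_CUBIC)[:,:,::-1])
E
```

```text
0.10951220166093104 [-0.66934621  0.54888129  0.15698977]
```

View pics/w2.png

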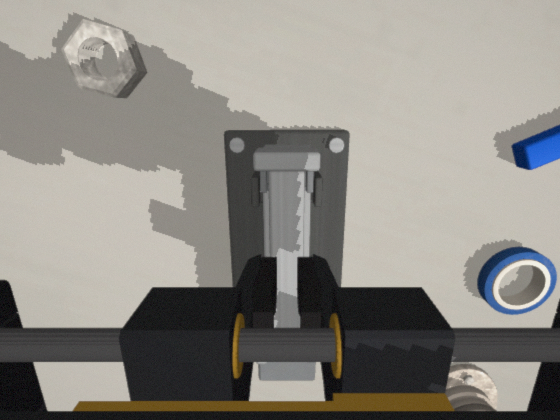

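View pics/s2.png

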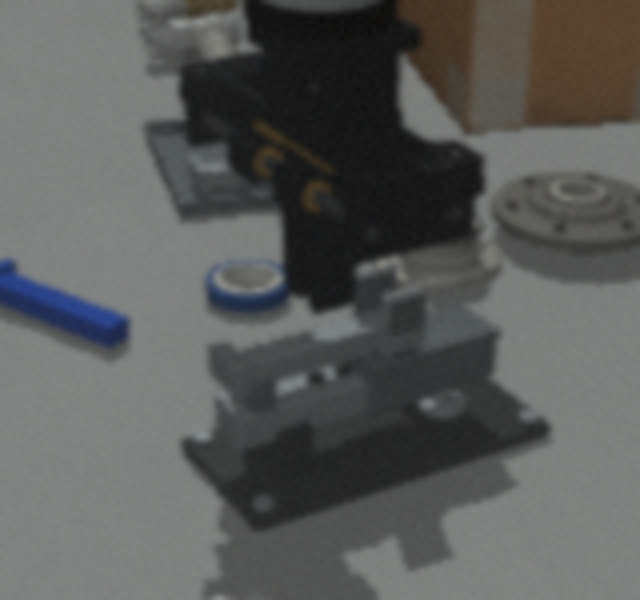

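```bash
python3 - <<'E'
from h import *
st=r.get_state()
p,d=r.snapshot("side")
u=proj("side",[st['tool_pos'],[.492,-.199,.062],[.492,-.199,.078],[.5336,-.1872,.098]])
print(u.round(1))
q=cv2.resize(p[160:310,210:370],None,fx=4,fy=4,interpolation=cv2.INTER_CUBIC)
for (a,b),c in zip(u,((255,0,0),(0,255,0),(0,255,255),(255,255,0))): cv2.circle(q,(int((a-210)*4),int((b-160)*4)),4,c,1)
cv2.imwrite("pics/s3.png",q[:,:,::-1])
C=cloud("side",d)
S=C[215:240,280:310]
for v in range(225,250,2):print(v,[tuple((C[v,x]*1000).astype(int)) for x in range(282,302,4)])
E
```

```text
[[288.8 249. ]
 [289.2 249.8]
 [289.3 243.2]
 [307.1 230.5]]
225 [(np.int64(478), np.int64(-187), np.int64(116)), (np.int64(485), np.int64(-196), np.int64(120)), (np.int64(488), np.int64(-218), np.int64(131)), (np.int64(496), np.int64(-220), np.int64(131)), (np.int64(486), np.int64(-291), np.int64(166))]
227 [(np.int64(478), np.int64(-188), np.int64(112)), (np.int64(485), np.int64(-194), np.int64(114)), (np.int64(488), np.int64(-219), np.int64(127)), (np.int64(497), np.int64(-218), np.int64(125)), (np.int64(506), np.int64(-214), np.int64(123))]
229 [(np.int64(478), np.int64(-189), np.int64(108)), (np.int64(485), np.int64(-194), np.int64(110)), (np.int64(488), np.int64(-218), np.int64(121)), (np.int64(497), np.int64(-218), np.int64(121)), (np.int64(506), np.int64(-215), np.int64(118))]
231 [(np.int64(478), np.int64(-190), np.int64(104)), (np.int64(485), np.int64(-195), np.int64(106)), (np.int64(488), np.int64(-221), np.int64(118)), (np.int64(497), np.int64(-218), np.int64(116)), (np.int64(505), np.int64(-217), np.int64(115))]
233 [(np.int64(513), np.int64(-19), np.int64(7)), (np.int64
[... 1381 characters left out ...]
, np.int64(-203), np.int64(78)), (np.int64(483), np.int64(-205), np.int64(78)), (np.int64(491), np.int64(-207), np.int64(78)), (np.int64(500), np.int64(-207), np.int64(77)), (np.int64(509), np.int64(-205), np.int64(75))]
247 [(np.int64(473), np.int64(-213), np.int64(78)), (np.int64(481), np.int64(-213), np.int64(77)), (np.int64(491), np.int64(-207), np.int64(73)), (np.int64(501), np.int64(-204), np.int64(70)), (np.int64(510), np.int64(-201), np.int64(67))]
249 [(np.int64(473), np.int64(-214), np.int64(75)), (np.int64(482), np.int64(-211), np.int64(72)), (np.int64(491), np.int64(-209), np.int64(70)), (np.int64(500), np.int64(-206), np.int64(67)), (np.int64(510), np.int64(-204), np.int64(64))]
```

View pics/s3.png

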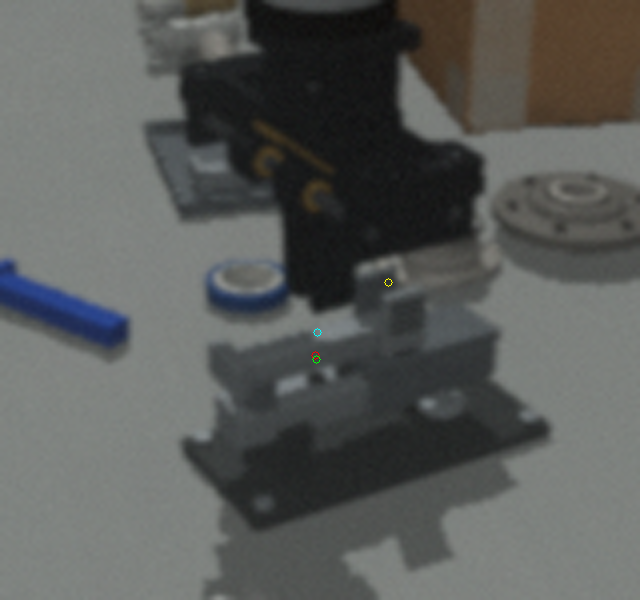

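```bash
python3 - <<'E'
from h import *
for f in("w1","w2"):
    z=np.load(f+".npz");d=z['d'];st={k:z[k] for k in('tool_pos','eef_rot')}
    C=cloud("wrist",d,st);M=R.from_quat(st['eef_rot']).as_matrix()
    print(f,st['tool_pos'],"bench",np.median(C[180:200,380:450,2]),"tcp px",proj("wrist",st['tool_pos'],st).round(0))
    # fingertips in tool frame
    L=(C-st['tool_pos'])@M
    s=(d>0)&(d<.2)&(p_:=True)
    P=L[s]; near=P[(np.abs(P[:,2])<.03)]
    print("tool-x max of near stuff",np.percentile(near[:,0],[50,90,99]).round(4), len(near))
    m=(d>0)&(d<0.19)&(L[...,0]<0.03)
    vv,uu=np.where(m);k=np.argsort(L[m][:,0])[-5:];print([(uu[i],vv[i],L[vv[i],uu[i]].round(3)) for i in k])
    for u,v in((195,262),(180,300),(380,262),(270,265),(300,265),(262,300)):print(u,v,d[v,u],L[v,u].round(4))
E
```

```text
w1 [ 0.49128247 -0.1958077   0.26332991] bench 0.002106976756792639 tcp px [[287. 243.]]
tool-x max of near stuff [-0.118  -0.0705 -0.042 ] 46041
[(np.int64(198), np.int64(273), array([-0.036, -0.045,  0.   ])), (np.int64(374), np.int64(284), array([-0.036,  0.044,  0.007])), (np.int64(379), np.int64(257), array([-0.036,  0.045, -0.008])), (np.int64(199), np.int64(282), array([-0.036, -0.045,  0.006])), (np.int64(181), np.int64(256), array([-0.036, -0.052, -0.009]))]
195 262 0.15737323 [-0.0407 -0.0443 -0.0079]
180 300 0.13940762 [-0.0619 -0.0457 -0.0007]
380 262 0.15469015 [-0.0431  0.0437 -0.0092]
270 265 0.4926957 [ 0.2606 -0.0252  0.1501]
300 265 0.49332514 [0.2611 0.0199 0.1503]
262 300 0.5105013 [ 0.2598 -0.0385  0.2102]
w2 [ 0.49121913 -0.19885849  0.06408604] bench 0.001672943361126597 tcp px [[287. 243.]]
tool-x max of near stuff [-0.1187 -0.0599 -0.0149] 44520
[(np.int64(305), np.int64(175), array([ 0.001,  0.01 , -0.042])), (np.int64(305), np.int64(190), array([ 0.001,  0.01 , -0.033])), (np.int64(267), np.int64(190), array([ 0.002, -0.012, -0.033])), (np.int64(268), np.int64(182), array([ 0.002, -0.011, -0.037])), (np.int64(268), np.int64(184), array([ 0.002, -0.011, -0.036]))]
195 262 0.27115116 [ 0.062  -0.076   0.0443]
180 300 0.080244854 [-0.1132 -0.0265 -0.0344]
380 262 0.27140534 [0.0622 0.0769 0.0443]
270 265 0.15306655 [-0.045  -0.0081 -0.0085]
300 265 0.15224244 [-0.0457  0.0058 -0.0089]
262 300 0.12565081 [-0.0738 -0.0098 -0.0086]
```

The check failed. The fingers shut to 10 mm on air: both the wrist depth (tips at tool x ≈ -0.036) and the side depth (tips at z ≈ 0.10 with reported TCP z = 0.064) show the real fingertips about 36 mm behind the reported TCP. The key hasn't moved, with its top still at 78 mm. I'll use the measured tips: target TCP z ≈ 0.029 for tips at 65 mm. First I'll open, then lower part of the way and re-check.

Call:
arm_command:
  plan:
    - [0.07,0,0,0,0]
    - [0.07,0,0,0,0]
    - [0.07,0,0,0,0]
    - [0.07,0,0,0,0]
    - [0.07,0,0,0,0]
    - [0.07,0,0,0,0]
    - [0.07,0,0,0,0]
    - [0.07,0.01,0,0,0]
    - [0.07,0.01,0,0,0]
    - [0.07,0,0,0,0]

```text
clock: 6.6
tool_pos: [0.4904, -0.1986, 0.0429]
eef_rot: [-0.11, 0.699, 0.11, 0.698]
contact_force: [0.3, -0.4, 0.1]
opening: 0.794
```

```bash
python3 - <<'E'
from h import *
st,M=to([.492,-.199,.029],107.83)
p,d=r.snapshot("side");C=cloud("side",d)
m=(np.abs(C[...,0]-.49)<.04)&(C[...,1]>-.27)&(C[...,1]<-.13)&(C[...,2]<.15)&(p.max(2)<45)
m[:, :200]=0
v,u=np.where(m)
for c in range(270,320,4):
    k=np.where(m[:,c])[0]
    if len(k):print(c,k.max(),C[k.max(),c].round(3))
q=cv2.resize(p[160:310,210:370],None,fx=4,fy=4,interpolation=cv2.INTER_CUBIC)
cv2.imwrite("pics/s4.png",q[:,:,::-1])
E
```

```text
t 6.6 tcp [ 0.4904 -0.1986  0.0429] yang 107.9 q7 1.752 open 70.0 F [ 0.3 -0.4  0.1]
toolshift [ 0.0139 -0.0009  0.0014]
turn world z deg -0.07 -> roll 0.0012
270 208 [ 0.458 -0.164  0.148]
274 282 [ 0.453 -0.231  0.007]
278 289 [ 0.456 -0.258  0.008]
282 288 [ 0.465 -0.256  0.008]
286 287 [ 0.474 -0.251  0.005]
290 285 [ 0.483 -0.25   0.008]
294 285 [ 0.492 -0.245  0.004]
298 283 [ 0.501 -0.243  0.006]
302 282 [ 0.511 -0.24   0.005]
306 280 [ 0.52  -0.237  0.007]
310 278 [ 0.53  -0.234  0.009]
```

View pics/s4.png

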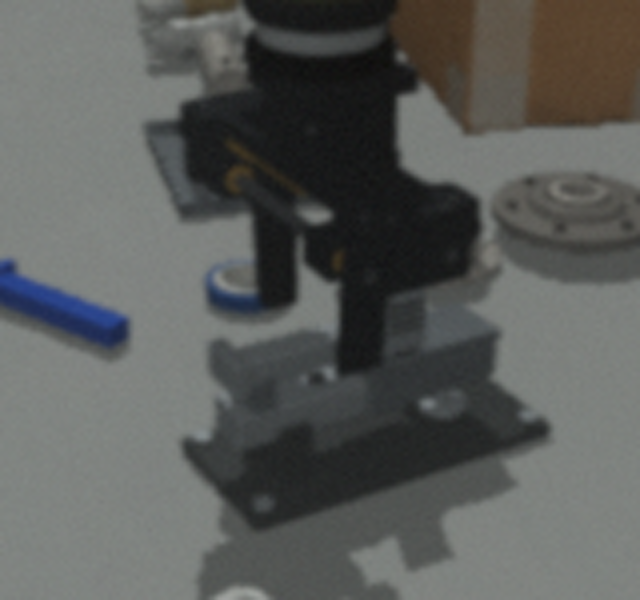

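The far tip is at about crop (278,303) and the near tip at (360,372), i.e. side pixel (300,253). I'll compute its height.

```bash
python3 - <<'E'
from h import *
st=r.get_state();M=R.from_quat(st['eef_rot']).as_matrix()
p,d=r.snapshot("side");C=cloud("side",d);L=(C-st['tool_pos'])@M
for u in (298,300,302):
    print(u,[(v,L[v,u].round(3).tolist(),p[v,u].max()) for v in range(246,257,2)])
for u in (277,280):
    print(u,[(v,L[v,u].round(3).tolist(),p[v,u].max()) for v in range(228,240,2)])
E
```

```text
298 [(246, [-0.056, -0.051, -0.009], np.uint8(25)), (248, [-0.052, -0.052, -0.009], np.uint8(25)), (250, [-0.046, -0.05, -0.008], np.uint8(24)), (252, [-0.041, -0.049, -0.008], np.uint8(34)), (254, [-0.007, -0.008, 0.019], np.uint8(68)), (256, [-0.006, -0.014, 0.015], np.uint8(77))]
300 [(246, [-0.054, -0.05, -0.004], np.uint8(23)), (248, [-0.049, -0.05, -0.003], np.uint8(24)), (250, [-0.044, -0.049, -0.003], np.uint8(26)), (252, [-0.039, -0.049, -0.002], np.uint8(38)), (254, [-0.009, -0.013, 0.021], np.uint8(63)), (256, [-0.006, -0.016, 0.019], np.uint8(75))]
302 [(246, [-0.052, -0.049, 0.002], np.uint8(25)), (248, [-0.048, -0.051, 0.001], np.uint8(25)), (250, [-0.044, -0.051, 0.001], np.uint8(26)), (252, [-0.016, -0.018, 0.023], np.uint8(48)), (254, [-0.01, -0.016, 0.024], np.uint8(55)), (256, [-0.005, -0.017, 0.023], np.uint8(59))]
277 [(228, [-0.056, 0.037, -0.008], np.uint8(24)), (230, [-0.052, 0.036, -0.008], np.uint8(27)), (232, [-0.046, 0.037, -0.008], np.uint8(26)), (234, [-0.042, 0.036, -0.009], np.uint8(27)), (236, [-0.037, 0.037, -0.008], np.uint8(38)), (238, [0.043, 0.158, 0.059], np.uint8(77))]
280 [(228, [-0.056, 0.034, -0.002], np.uint8(26)), (230, [-0.051, 0.034, -0.002], np.uint8(25)), (232, [-0.047, 0.033, -0.002], np.uint8(24)), (234, [-0.041, 0.034, -0.002], np.uint8(28)), (236, [-0.036, 0.035, -0.002], np.uint8(51)), (238, [0.043, 0.153, 0.065], np.uint8(91))]
```

The tip offset of 36 mm is confirmed on both fingers, so tips are now at 79 mm. I'll lower 14 mm and close.

Call:
arm_command:
  plan:
    - [0.07,0.007,-0.0008,0.0014,0]
    - [0.07,0.007,0,0,0]
    - [0.07,0,0,0,0]
    - [0.005,0,0,0,0]
    - [0.005,0,0,0,0]
    - [0.005,0,0,0,0]
    - [0.005,0,0,0,0]
    - [0.005,0,0,0,0]
    - [0.005,0,0,0,0]
    - [0.005,0,0,0,0]
    - [0.005,0,0,0,0]
  force: 25

```text
clock: 8.07
tool_pos: [0.4928, -0.1992, 0.0301]
eef_rot: [-0.11, 0.698, 0.11, 0.699]
contact_force: [0.4, 0.8, 0.6]
opening: 0.213
```

```bash
python3 - <<'E'
from h import *
to([.492,-.199,.029],107.83)
E
```

```text
t 8.07 tcp [ 0.4928 -0.1992  0.0301] yang 107.89 q7 1.744 open 18.8 F [0.4 0.8 0.6]
toolshift [ 0.0011  0.0004 -0.0007]
turn world z deg -0.06 -> roll 0.0011
```

The opening of 18.8 mm matches the 19 mm key. Lifting.

Call:
arm_command:
  plan:
    - [0.005,0,0,0,0]
    - [0.005,-0.005,0,0,0]
    - [0.005,-0.01,0,0,0]
    - [0.005,-0.015,0,0,0]
    - [0.005,-0.02,0,0,0]
    - [0.005,-0.025,0,0,0]
    - [0.005,-0.025,0,0,0]
    - [0.005,0,0,0,0]

```text
clock: 9.07
tool_pos: [0.4943, -0.1997, 0.1325]
eef_rot: [-0.111, 0.697, 0.109, 0.7]
contact_force: [0.0, 0.5, -1.2]
opening: 0.214
```

```bash
python3 - <<'E'
from h import *
st,M=to([.537,.249,.13],91.5)
p,d=r.snapshot("wrist"); np.savez("w5.npz",p=p,d=d,**{k:st[k] for k in('tool_pos','eef_rot')})
cv2.imwrite("pics/w5.png",p[:,:,::-1])
p,d=r.snapshot("top"); np.savez("t5.npz",p=p,d=d)
cv2.imwrite("pics/t5.png",p[:,:,::-1])
C=cloud("top",d);S=C[165:232,183:253];H=S[...,2]
P=S[(H>.016)&(H<.03)]
print(len(P),cv2.minAreaRect((P[:,:2]*1000).astype(np.float32)))
# tray by colour/grey mask
g=cv2.cvtColor(p,cv2.COLOR_RGB2GRAY);print(g[198,190:250:4],g[198,175:190:3])
h=(C[...,2]>.0045)&(C[...,2]<.03);m=np.zeros_like(g);m[165:232,183:253]=h[165:232,183:253]*255
m=cv2.morphologyEx(m,cv2.MORPH_OPEN,np.ones((3,3)))
c=max(cv2.findContours(m,0,2)[0],key=cv2.contourArea)
print(cv2.minAreaRect(c))
W=onz("top",cv2.boxPoints(cv2.minAreaRect(c)),.012);print(W.round(4),W.mean(0))
E
```

```text
t 9.07 tcp [ 0.4943 -0.1997  0.1325] yang 107.87 q7 1.818 open 18.8 F [ 0.   0.5 -1.2]
toolshift [0.0021 0.414  0.1783]
turn world z deg -16.37 -> roll 0.2857
250 ((535.8450317382812, 214.20346069335938), (158.44337463378906, 168.9854278564453), 2.0437071323394775)
[117  87 100 102 101 101 100 101 101 134 132  75 101 105 104] [ 93 100 101 116 158]
((229.41729736328125, 197.51942443847656), (37.31261444091797, 10.061079025268555), 88.09085083007812)
[[0.5978 0.1938 0.012 ]
 [0.5987 0.1616 0.012 ]
 [0.477  0.156  0.012 ]
 [0.4762 0.1876 0.012 ]] [0.53741272 0.17475322 0.012     ]
```

View pics/w5.png

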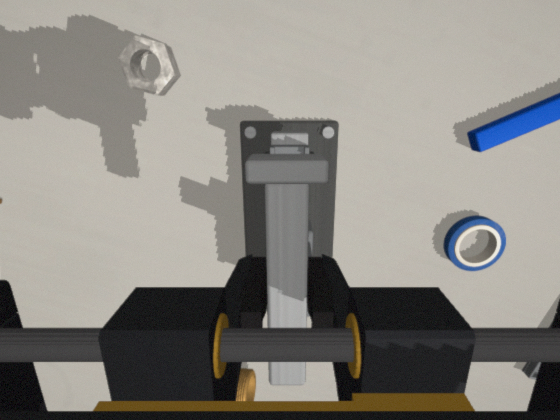

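View pics/t5.png

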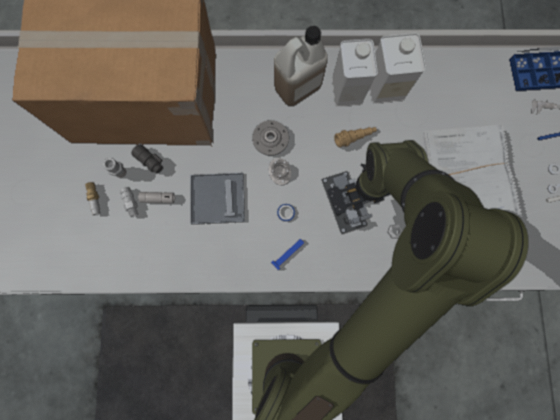

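The key is held square (wrist view: head at (288,168), bar level), at the measured width. Tray centre is about (0.536, 0.2145) at 2°, and the spare agrees at 2–3° and 74 mm away, so the target is (0.535, 0.2485) with tool y at 92°. I'll check the box clearance, then go.

```bash
python3 - <<'E'
from h import *
d=np.load("top0.npz")['d'];C=cloud("top",d)
P=C[:160,10:225].reshape(-1,3);P=P[(P[:,2]>.08)&(P[:,2]<.5)];print("box min x",np.percentile(P[:,0],[0.5,2]),"y range",np.percentile(P[:,1],[1,99]),"top",np.percentile(P[:,2],95))
E
```

```text
box min x [0.71166812 0.71290313] y range [0.22331137 0.68513766] top 0.31649923617584963
```

Call:
arm_command:
  plan:
    - [0.005,0,0.04,0.017,0]
    - [0.005,0,0.052,0.022,0]
    - [0.005,0,0.052,0.022,0]
    - [0.005,0,0.052,0.022,0]
    - [0.005,0,0.052,0.022,0]
    - [0.005,0,0.052,0.022,0]
    - [0.005,0,0.052,0.022,0]
    - [0.005,0,0.042,0.02,0]
    - [0.005,0,0.02,0.007,0.0]
    - [0.005,0,0,0,0.138]
    - [0.005,0,0,0,0.138]
    - [0.005,0,0,0,0]

```text
clock: 10.68
tool_pos: [0.5327, 0.2469, 0.1294]
eef_rot: [-0.014, 0.707, 0.012, 0.707]
contact_force: [-0.5, -0.1, -0.5]
opening: 0.212
```

```bash
python3 - <<'E'
from h import *
st,M=to([.535,.2485,.10],92)
p,d=r.snapshot("wrist"); np.savez("w6.npz",p=p,d=d,**{k:st[k] for k in('tool_pos','eef_rot')})
cv2.imwrite("pics/w6.png",p[:,:,::-1])
E
```

```text
t 10.68 tcp [0.5327 0.2469 0.1294] yang 92.07 q7 0.94 open 18.7 F [-0.5 -0.1 -0.5]
toolshift [0.0294 0.0016 0.0024]
turn world z deg -0.07 -> roll 0.0013
```

View pics/w6.png

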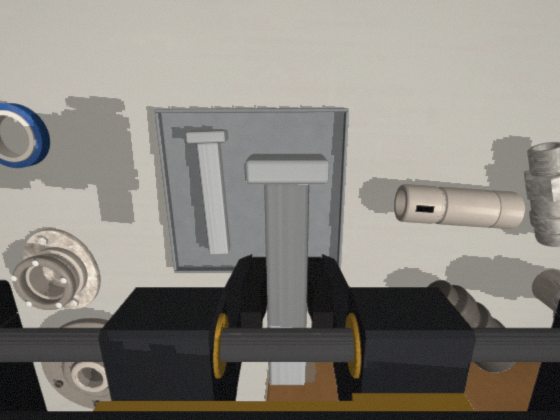

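The wrist view shows the spare at (212,195), parallel to the tray walls, with the key over the free half. Lowering.

Call:
arm_command:
  plan:
    - [0.005,0.03,0.0016,0.0024,0]
    - [0.005,0.04,0,0,0]
    - [0.005,0.04,0,0,0]
    - [0.005,0.025,0,0,0]
    - [0.005,0,0,0,0]
    - [0.005,0,0,0,0]

```text
clock: 11.48
tool_pos: [0.5361, 0.2504, -0.0041]
eef_rot: [-0.013, 0.707, 0.013, 0.707]
contact_force: [0.5, 0.1, -0.8]
opening: 0.216
```

```bash
python3 - <<'E'
from h import *
st,M=to([.535,.2485,-.028],92)
p,d=r.snapshot("wrist")
cv2.imwrite("pics/w7.png",p[:,:,::-1])
E
```

```text
t 11.47 tcp [ 0.5361  0.2504 -0.0041] yang 92.1 q7 0.9 open 19.0 F [ 0.5  0.1 -0.8]
toolshift [ 0.0239 -0.0019 -0.0012]
turn world z deg -0.1 -> roll 0.0017
```

View pics/w7.png

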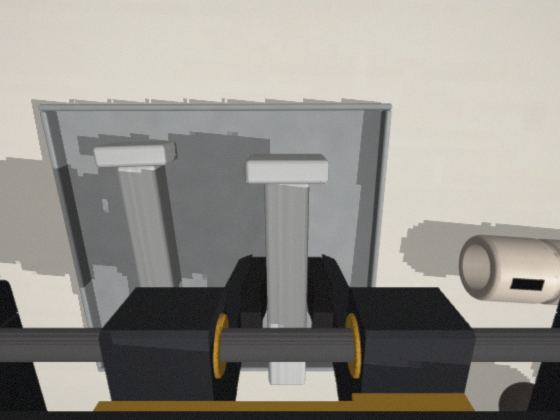

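The key is inside the free half with its head aligned beside the spare's. Lowering the last 23 mm and watching the force.

Call:
arm_command:
  plan:
    - [0.005,0.01,-0.0018,-0.001,0]
    - [0.005,0.008,0,0,0]
    - [0.005,0.004,0,0,0]
    - [0.005,0,0,0,0]
    - [0.005,0,0,0,0]

```text
clock: 12.15
tool_pos: [0.5346, 0.2488, -0.0268]
eef_rot: [-0.013, 0.707, 0.013, 0.707]
contact_force: [-0.4, 0.2, -0.9]
opening: 0.211
```

Call:
arm_command:
  plan:
    - [0.005,0.0015,0,0,0]
    - [0.005,0.001,0,0,0]
    - [0.005,0,0,0,0]

```text
clock: 12.52
tool_pos: [0.5347, 0.2487, -0.0288]
eef_rot: [-0.013, 0.707, 0.013, 0.707]
contact_force: [-2.1, 0.6, 4.9]
opening: 0.212
```

Contact force is about 5 N, so the key is on the floor. Releasing to 36 mm, then straight up.

Call:
arm_command:
  plan:
    - [0.022,0,0,0,0]
    - [0.036,0,0,0,0]
    - [0.036,0,0,0,0]
    - [0.036,0,0,0,0]
    - [0.036,-0.01,0,0,0]
    - [0.036,-0.02,0,0,0]
    - [0.036,-0.05,0,0,0]
    - [0.088,-0.06,0,0,0]
    - [0.088,-0.05,0,0,0]
    - [0.088,0,0,0,0]

```text
clock: 13.78
tool_pos: [0.5374, 0.2502, 0.1664]
eef_rot: [-0.011, 0.704, 0.014, 0.71]
contact_force: [1.0, 0.4, 0.1]
opening: 0.72
```

```bash
python3 - <<'E'
from h import *
st,M=to([.534,-.187,.16],107.85)
p,d=r.snapshot("wrist"); np.savez("w8.npz",p=p,d=d,**{k:st[k] for k in('tool_pos','eef_rot')})
cv2.imwrite("pics/w8.png",p[:,:,::-1])
C=cloud("wrist",d,st);H=C[...,2]
print("q",st['q'].round(2))
L=((C-np.array([.536,.2145,0]))); a=np.radians(2); X=L[...,0]*np.cos(a)+L[...,1]*np.sin(a);Y=-L[...,0]*np.sin(a)+L[...,1]*np.cos(a)
for lo,hi in((0,.08),(-.08,-.005)):
    m=(H>.0165)&(H<.035)&(np.abs(X)<.072)&(Y>lo)&(Y<hi)
    P=C[m];print(len(P),cv2.minAreaRect((P[:,:2]*1000).astype(np.float32)),"x",np.percentile(X[m],[1,99]),"y",np.percentile(Y[m],[1,99]),"z",np.percentile(H[m],[10,50,90]))
E
```

```text
t 13.78 tcp [0.5374 0.2502 0.1664] yang 92.05 q7 0.947 open 63.4 F [1.  0.4 0.1]
toolshift [ 0.0041 -0.4368 -0.0191]
turn world z deg 15.8 -> roll -0.2757
q [-0.42  0.69 -0.16  1.72  0.16  0.74  0.95]
2224 ((534.3859252929688, 248.083740234375), (117.23681640625, 32.86981964111328), 2.127582311630249) x [-0.05853124  0.05637315] y [0.01909228 0.04794231] z [0.01971178 0.02084295 0.02420194]
2300 ((535.5535888671875, 179.6824951171875), (117.63616180419922, 33.71989440917969), 5.9520063400268555) x [-0.05947255  0.05543093] y [-0.0527312  -0.02302496] z [0.01954595 0.02078796 0.0240855 ]
```

View pics/w8.png

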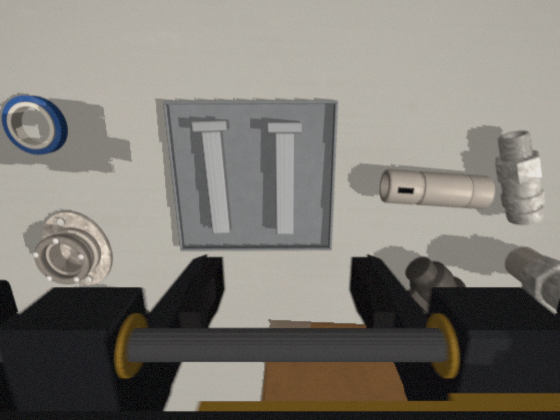

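```bash
python3 - <<'E'
from h import *
for f in("w6","w8"):
    z=np.load(f+".npz");st={k:z[k] for k in('tool_pos','eef_rot')};C=cloud("wrist",z['d'],st);H=C[...,2]
    m=(H>.0165)&(H<.035)&(C[...,0]>.46)&(C[...,0]<.61)&(C[...,1]>.145)&(C[...,1]<.207)
    m=m&(np.indices(m.shape)[0]<262)&(np.indices(m.shape)[1]<245)
    P=C[m];print(f,len(P),cv2.minAreaRect((P[:,:2]*1000).astype(np.float32)))
for f in("top0","t5"):
    d=np.load(f+".npz")['d'];C=cloud("top",d);H=C[...,2]
    v,u=np.indices(H.shape);m=(H>.016)&(H<.03)&(u>215)&(u<240)&(v>176)&(v<219)
    P=C[m];print(f,len(P),cv2.minAreaRect((P[:,:2]*1000).astype(np.float32)))
p,d=r.snapshot("top");np.savez("t8.npz",p=p,d=d);cv2.imwrite("pics/t8.png",cv2.resize(p[150:250,160:300],None,fx=5,fy=5,interpolation=cv2.INTER_CUBIC)[:,:,::-1])
E
```

```text
w6 2801 ((535.6549072265625, 177.66452026367188), (117.12894439697266, 34.062828063964844), 4.014106273651123)
w8 2300 ((535.5535888671875, 179.6824951171875), (117.63616180419922, 33.71989440917969), 5.9520063400268555)
top0 224 ((534.2242431640625, 172.35626220703125), (33.749881744384766, 117.32609558105469), 89.63369750976562)
t5 224 ((534.0669555664062, 172.84991455078125), (117.10872650146484, 33.9007453918457), 0.2608606219291687)
```

View pics/t8.png

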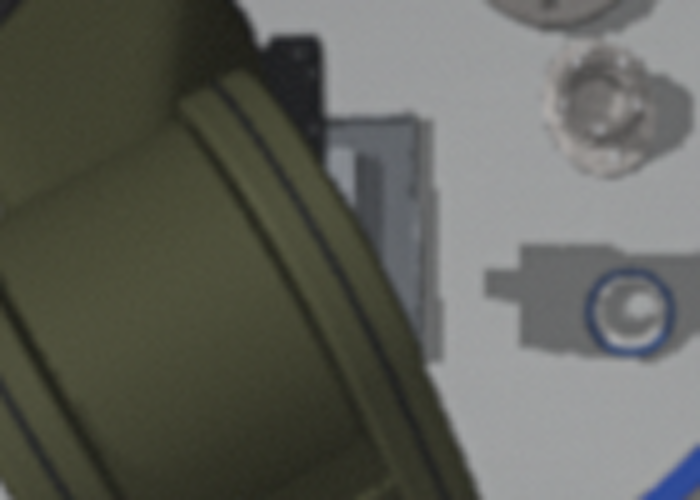

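The key lies flat in the free half: centre ≈ (0.534, 0.248), 2.1°, top at 19–20 mm. The spare's angle readings (0 to 6°) scatter between views, but all are well under 0.2 rad. Its position readings agree within 7 mm across cameras, so I take that as camera error. I'll recheck from a clear view. Now back over the coupler.

Call:
arm_command:
  plan:
    - [0.08,-0.03,-0.03,0,0]
    - [0.08,0,-0.05,-0.002,0]
    - [0.08,0,-0.055,-0.003,0]
    - [0.08,0,-0.055,-0.003,0]
    - [0.08,0,-0.055,-0.003,0]
    - [0.08,0,-0.055,-0.003,0]
    - [0.08,0,-0.055,-0.004,0]
    - [0.08,0,-0.045,-0.004,0]
    - [0.08,0,-0.029,0,0]
    - [0.08,0,0,0,-0.138]
    - [0.08,0,0,0,-0.138]
    - [0.08,0,0,0,0]

```text
clock: 15.38
tool_pos: [0.5269, -0.1807, 0.1893]
eef_rot: [-0.109, 0.7, 0.11, 0.698]
contact_force: [0.6, 0.3, -0.1]
opening: 0.911
```

```bash
python3 - <<'E'
from h import *
st,M=to([.5312,-.179,.031],107.85)
p,d=r.snapshot("wrist"); np.savez("w9.npz",p=p,d=d,**{k:st[k] for k in('tool_pos','eef_rot')})
u=proj("wrist",[.5312,-.179,.086],st)[0]
q=p.copy();cv2.circle(q,(int(u[0]),int(u[1])),4,(255,0,0),1);cv2.imwrite("pics/w9.png",q[:,:,::-1])
C=cloud("wrist",d,st)
a=np.radians(17.85);ex=np.array([np.cos(a),np.sin(a),0]);ey=np.array([-np.sin(a),np.cos(a),0]);o=np.array([.4913,-.198,0])
X=(C-o)@ex*1000;Y=(C-o)@ey*1000;H=C[...,2]
reg=(np.abs(X-44)<60)&(np.abs(Y)<40)&(d>.2)
m=reg&(H>.092)&(H<.105)
print("ears",m.sum(),"X",np.percentile(X[m],[2,98]).round(1))
for s in(m&(Y<0),m&(Y>0)):print(np.percentile(Y[s],[2,50,98]).round(1),np.median(H[s]).round(4),np.percentile(X[s],[3,97]).round(1))
m=reg&(H>.058)&(H<.068);print("ctop Y",np.percentile(Y[m],[1,99]).round(1),cv2.minAreaRect((C[m][:,:2]*1000).astype(np.float32)))
# far-ish look at the tray with top
p,d=r.snapshot("top");C=cloud("top",d);H=C[...,2];np.savez("t9.npz",p=p,d=d)
v,u=np.indices(H.shape)
for lab,u0,u1 in(("spare",216,240),("key",198,216)):
    m=(H>.016)&(H<.03)&(u>u0)&(u<u1)&(v>177)&(v<219);P=C[m];print(lab,len(P),cv2.minAreaRect((P[:,:2]*1000).astype(np.float32)))
cv2.imwrite("pics/t9.png",cv2.resize(p[150:250,160:300],None,fx=5,fy=5,interpolation=cv2.INTER_CUBIC)[:,:,::-1])
E
```

```text
t 15.38 tcp [ 0.5269 -0.1807  0.1893] yang 107.8 q7 1.872 open 80.3 F [ 0.6  0.3 -0.1]
toolshift [ 1.583e-01 -1.000e-04  5.000e-03]
turn world z deg 0.05 -> roll -0.0008
ears 493 X [31.2 55.8]
[-19.5 -15.1 -11.9] 0.1003 [31.4 55.4]
[ 9.2 12.6 15.4] 0.0992 [31.3 55.6]
ctop Y [-20.7  18.1] ((551.64501953125, -179.99737548828125), (82.03182983398438, 39.95860290527344), 17.936382293701172)
spare 223 ((533.3284301757812, 180.91017150878906), (117.492919921875, 33.56973648071289), 8.773123741149902)
key 229 ((534.0402221679688, 244.88934326171875), (32.854740142822266, 118.54319763183594), 88.82486724853516)
```

View pics/w9.png

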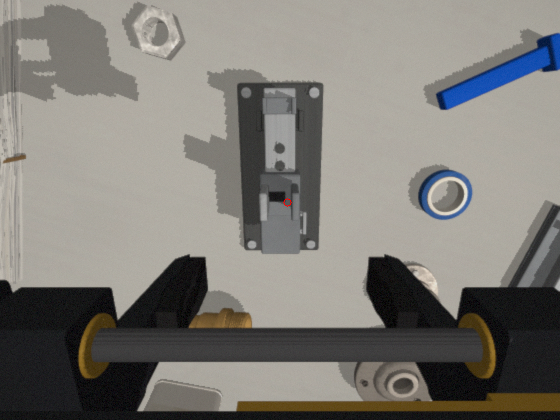

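View pics/t9.png

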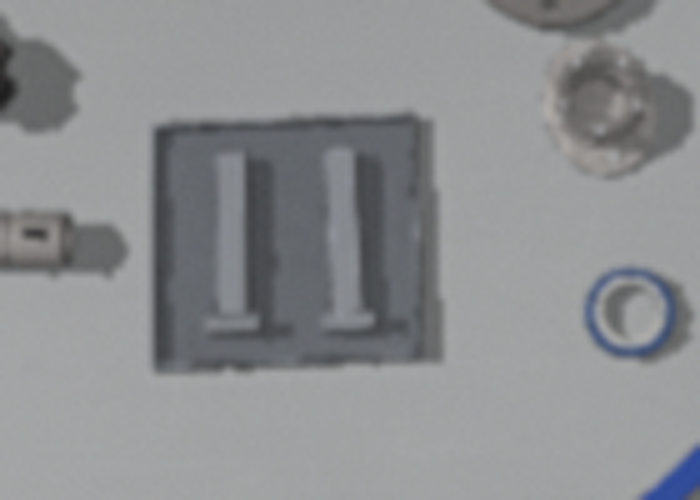

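Comparing pixels in the top view, both keys lie in the tray with heads down (key head at (232,323), spare head at (348,322)). The spare is 75–78 px from the right wall and 167 px from the left, as before, so it hasn't moved. The key is about 2.7° off it. The swing in the minimum-rectangle angle comes from fitting a rectangle to a T shape.

The ears measure 34.9 mm wide and their tops 98 mm after bias, both as specified. Grip target is (0.531, -0.1795).

Call:
arm_command:
  plan:
    - [0.08,0.03,0,0.0043,0]
    - [0.08,0.04,0,0,0]
    - [0.08,0.03,0,0,0]
    - [0.08,0.012,0,0,0]
    - [0.08,0,0,0,0]
    - [0.08,0,0,0,0]

```text
clock: 16.23
tool_pos: [0.5331, -0.1797, 0.0797]
eef_rot: [-0.11, 0.698, 0.11, 0.699]
contact_force: [0.8, 0.1, 0.2]
opening: 0.908
```

```bash
python3 - <<'E'
from h import *
st,M=to([.531,-.1795,.031],107.85)
E
```

```text
t 16.23 tcp [ 0.5331 -0.1797  0.0797] yang 107.87 q7 1.797 open 80.0 F [0.8 0.1 0.2]
toolshift [ 0.0487  0.0009 -0.002 ]
turn world z deg -0.02 -> roll 0.0003
```

Call:
arm_command:
  plan:
    - [0.08,0.02,0.0009,-0.002,0]
    - [0.08,0.018,0,0,0]
    - [0.08,0.01,0,0,0]
    - [0.08,0,0,0,0]
    - [0.08,0,0,0,0]

```text
clock: 16.85
tool_pos: [0.5307, -0.1794, 0.0314]
eef_rot: [-0.11, 0.698, 0.11, 0.699]
contact_force: [0.1, 0.1, 0.4]
opening: 0.904
```

```bash
python3 - <<'E'
from h import *
st,M=to([.531,-.1795,.031],107.85)
p,d=r.snapshot("side");cv2.imwrite("pics/s10.png",cv2.resize(p[160:310,210:370],None,fx=4,fy=4,interpolation=cv2.INTER_CUBIC)[:,:,::-1])
E
```

```text
t 16.85 tcp [ 0.5307 -0.1794  0.0314] yang 107.88 q7 1.769 open 79.6 F [0.1 0.1 0.4]
toolshift [ 0.0004 -0.0002  0.0003]
turn world z deg -0.03 -> roll 0.0006
```

View pics/s10.png

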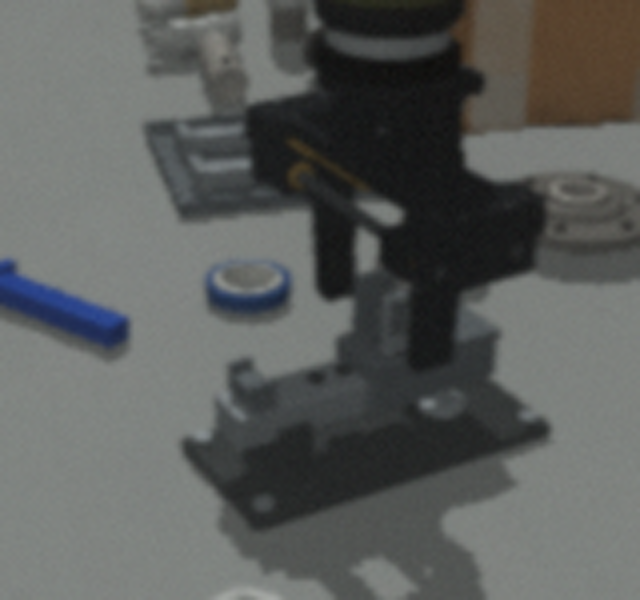

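The fingers straddle the ears, with the near tip at about crop (432,365). The latch should now be free with the key out. Squeezing with 30 N.

Call:
arm_command:
  plan:
    - [0.005,0,0,0,0]
    - [0.005,0,0,0,0]
    - [0.005,0,0,0,0]
    - [0.005,0,0,0,0]
    - [0.005,0,0,0,0]
    - [0.005,0,0,0,0]
    - [0.005,0,0,0,0]
    - [0.005,0,0,0,0]
    - [0.005,0,0,0,0]
    - [0.005,0,0,0,0]
  force: 30

```text
clock: 18.15
tool_pos: [0.5296, -0.1782, 0.0305]
eef_rot: [-0.11, 0.699, 0.111, 0.698]
contact_force: [-1.2, 4.0, 3.5]
opening: 0.222
```

```bash
python3 - <<'E'
from h import *
st,M=to([.531,-.1795,.031],107.85)
p,d=r.snapshot("side");cv2.imwrite("pics/s11.png",cv2.resize(p[160:310,210:370],None,fx=4,fy=4,interpolation=cv2.INTER_CUBIC)[:,:,::-1])
E
```

```text
t 18.15 tcp [ 0.5296 -0.1782  0.0305] yang 107.94 q7 1.769 open 19.6 F [-1.2  4.   3.5]
toolshift [-0.0005 -0.0017  0.001 ]
turn world z deg -0.09 -> roll 0.0016
```

View pics/s11.png

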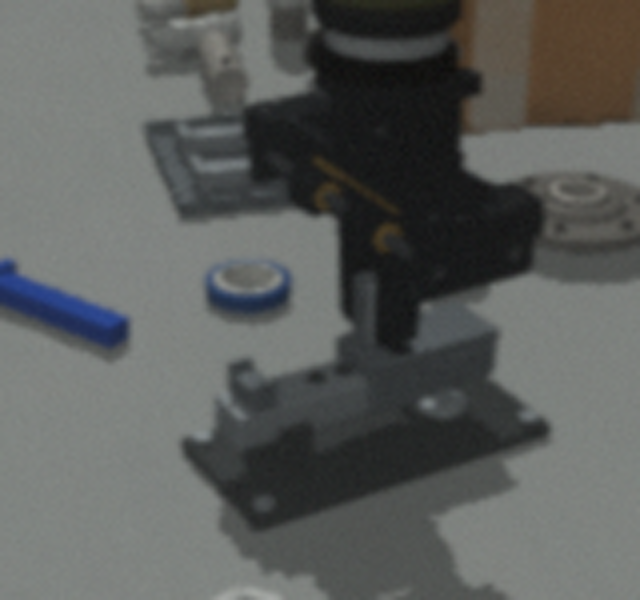

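The opening is 19.6 mm, which means fully squeezed (20 mm expected). Side force is about 4 N, so I'll ease 1 mm in +y and lift straight up slowly.

Call:
arm_command:
  plan:
    - [0.005,0,0.0012,0,0]
    - [0.005,-0.003,0,0,0]
    - [0.005,-0.005,0,0,0]
    - [0.005,-0.007,0,0,0]
    - [0.005,-0.008,0,0,0]
    - [0.005,0,0,0,0]

```text
clock: 18.95
tool_pos: [0.5303, -0.1784, 0.0545]
eef_rot: [-0.11, 0.698, 0.11, 0.699]
contact_force: [0.2, 0.2, -4.9]
opening: 0.22
```

```bash
python3 - <<'E'
from h import *
st,M=to([.531,-.1795,.131],107.85)
E
```

```text
t 18.95 tcp [ 0.5303 -0.1784  0.0545] yang 107.88 q7 1.779 open 19.4 F [ 0.2  0.2 -4.9]
toolshift [-0.0765 -0.0013  0.0005]
turn world z deg -0.03 -> roll 0.0005
```

The force is -4.9 N, the weight of the 0.5 kg coupler, so it is free. Continuing up to +100 mm.

Call:
arm_command:
  plan:
    - [0.005,-0.01,0,0,0]
    - [0.005,-0.015,0,0,0]
    - [0.005,-0.018,0,0,0]
    - [0.005,-0.018,0,0,0]
    - [0.005,-0.01,0,0,0]
    - [0.005,-0.005,0,0,0]
    - [0.005,0,0,0,0]
    - [0.005,0,0,0,0]
    - [0.005,0,0,0,0]
    - [0.005,0,0,0,0]

```text
clock: 20.2
tool_pos: [0.5295, -0.1781, 0.1293]
eef_rot: [-0.11, 0.699, 0.11, 0.698]
contact_force: [0.1, -0.9, -4.7]
opening: 0.219
```

```bash
python3 - <<'E'
from h import *
st,M=to([.531,-.1795,.131],107.85)
print("qd",np.abs(st['qd']).max())
p,d=r.snapshot("side");cv2.imwrite("pics/s12.png",cv2.resize(p[160:310,210:370],None,fx=4,fy=4,interpolation=cv2.INTER_CUBIC)[:,:,::-1])
C=cloud("side",d)
p,d=r.snapshot("wrist");cv2.imwrite("pics/w12.png",p[:,:,::-1]);C=cloud("wrist",d,st)
a=np.radians(17.9);ex=np.array([np.cos(a),np.sin(a),0]);L=(C-st['tool_pos'])@ex
H=C[...,2];Y=(C-st['tool_pos'])@np.array([-np.sin(a),np.cos(a),0])
m=(H>.125)&(H<.185)&(np.abs(Y+.0)<.025)&(L<-.02)
if m.sum()>50:
    f=np.polyfit(L[m],H[m],1);print(m.sum(),"tongue slope",f, "L",np.percentile(L[m],[2,98]),"H",np.percentile(H[m],[5,50,95]))
p,d=r.snapshot("top");cv2.imwrite("pics/t12.png",p[:,:,::-1])
E
```

```text
t 20.2 tcp [ 0.5295 -0.1781  0.1293] yang 107.89 q7 1.825 open 19.3 F [ 0.1 -0.9 -4.7]
toolshift [-0.0017 -0.0018  0.001 ]
turn world z deg -0.04 -> roll 0.0007
qd 0.00271713892280076
10686 tongue slope [-0.09886488  0.14781169] L [-0.09677036 -0.02030675] H [0.14927449 0.15077755 0.16658979]
```

View pics/s12.png

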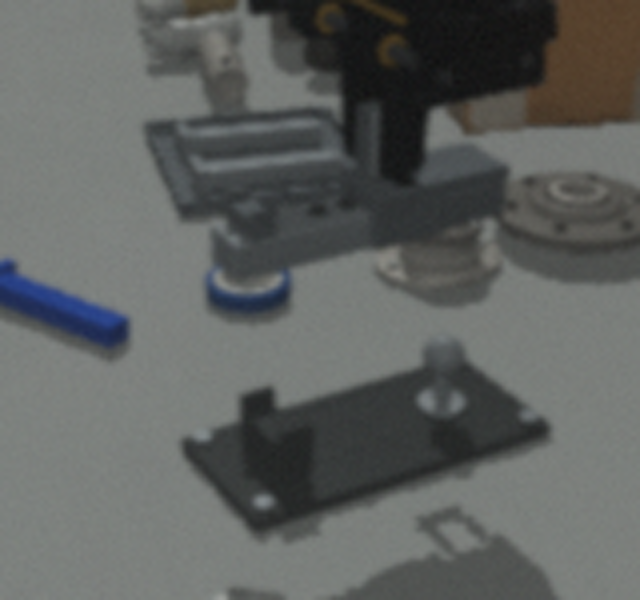

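View pics/w12.png

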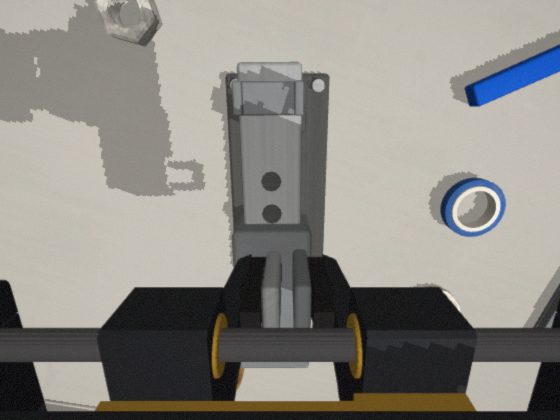

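View pics/t12.png

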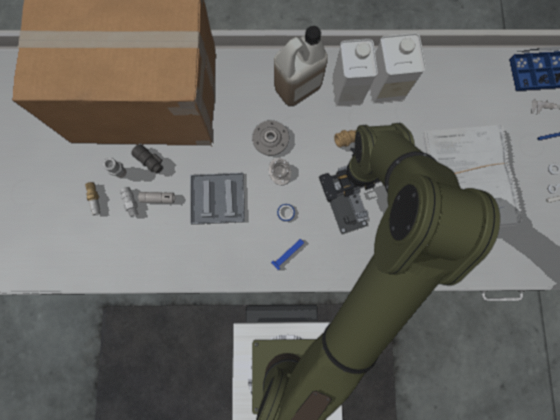

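The coupler hangs level about 99 mm above its seat. The mount is clear below it, with its ball visible at side crop (443,360). Both keys are in the tray and the bystanders are in place. Handing in.

```bash
python3 -c "
from plant import r
print(r.finish_job()); s=r.get_state(); print(s['clock'],s['tool_pos'],s['opening'],s['contact_force'])"
```

```text
the job is handed in; nothing more can be done
None
the job is handed in; nothing more can be done
```

The job is handed in at about 20 s of the 54 s allowed. The lock key is in the tray, and the coupler is held above its mount with the latch squeezed. The system reported no verdict.

**What the last checks showed**
- **Key:** it lies flat in the tray's free half, about 2.7° from parallel with the spare. Its head points the same way and the fingers are off it.
- **Coupler:** it is about 99 mm above its seat, looks level in the last views and is clear of the mount. The fingers stand 19.3 mm apart, which means the latch is fully squeezed. The wrist carries 4.7 N, about the coupler's weight, and the arm is still.
- **Spare and bystanders:** the spare sits where it did before, within a few millimetres in the top view. The bystanders look untouched in the pictures; I did not measure them.

**What failed or disagreed**
- **First grasp:** the fingers closed on air. Wrist and side depth both put the real fingertips about 36 mm behind the reported tool point. I corrected for that in every later height.
- **Spare key readings:** the rectangle fits for its angle scattered from 0° to 9°, and its fitted centre shifted by about 8 mm between views. I put this down to fitting a rectangle to a T-shaped key and relied on the direct pixel comparison.
- **Tongue slope:** a line fit gave about 0.1, because the raised stops at the tongue's end tilted it. The flat part read an even 150 mm.

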